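# Pack the scanner's calibration plate and pin its case shut

### The job

Pack away the scanner's calibration plate: take it off its tilted stand, stand it upright on its long thin edge in the slot inside the open case, let go of it, and shut the lid. Then take the clevis pin from its block and push it down through the holes of the two front lugs until its collar sits on the upper lug and the lid is fully shut against the spring strip inside it. Finish still holding the pin and pressing it down, so that the lid stays shut while I fit the clip below; leave the spray can, the paper roll and the screwdriver where they are.

Things in the scene. Friction and masses are not known exactly. Their poses are not given: they have to be found in the camera images.
- case: dark hard case, fixed to the bench, base 130 (x) x 200 (y) x 66 mm high with 4 mm walls, open at the top. Origin: centre of its underside; z up, -x towards its front, where the lugs are, y along its long side; the lid is hinged at its rear (+x)
- slot (a point): in the case, centre of the floor of the only slot, 6 mm above the bench; axes as the case. The slot takes the plate on its long edge: 12 mm wide in x, 120 mm long in y, side walls rise 24 mm above the slot floor and flare out to 22 mm wide at 32 mm. Case rim is 60 mm above this point, front inner wall 51 mm ahead (-x), rear inner wall 71 mm behind; fixed lens barrels up to 22 mm high behind the slot
- lid (a joint): lid angle in rad: 0 fully shut, 1.57 upright, up to 1.95. A stiff friction hinge (about 0.28 N m) holds it where it is left. Inside the lid a rubber-faced spring strip (3.4 N per mm) meets the top edge of the upright plate at about 0.05 rad: from there it pushes back, left alone after pressing the lid rises to about 0.02 to 0.05, and about 8 N pressed down at the lug brings it to 0; it stays shut only while pressed
- lid_hinge (a point): a point on the hinge line, middle of the case's rear, 66 mm up; axes as the case, the hinge line is y. The shut lid spans from 6 to 136 mm ahead (-x) of this line, is 200 mm wide and 28 mm high; its lug reaches on to 172 mm ahead. Opened upright, its flat outer top faces +x, 28 mm behind this line
- lid_top (a point): on the lid: centre of its flat outer top face, 71 mm from the hinge line; axes turn with the lid (z is the outward normal of the face, -x points from the hinge to the lug)
- lid_hole (a point): on the lid: centre of the upper mouth of the hole in the lid's lug, 156 mm ahead of the hinge line; axes turn with the lid (z along the hole). The lug is 8 mm thick, 46 mm wide, juts 36 mm from the lid's front wall, hole 10 mm across, 20 mm in front of that wall; the wall rises 20 mm above the lug, so fingers that hold the pin should close along the case's y
- hasp_hole (a point): on the case: centre of the upper mouth of the hole in the base's lug, 66 mm above the bench; axes as the case. Hole 10 mm across, lug 8 mm thick, open space below it. With the lid shut the two lugs lie on each other and the holes are in line
- plate: calibration plate, black with white dots, 8 (x, thickness) x 110 (y) x 78 mm (z, height), 0.12 to 0.24 kg. Origin: middle of the long thin edge it stands on; z points up along the plate to the opposite edge. It starts leaning on the stand, z tilted 30 degrees from upright towards -x of the stand
- stand: fixed aluminium stand, foot 90 x 100 mm, origin under the plate's lower edge. Plate's lower edge sits 20 mm up in a channel with an 8 mm front lip; the backrest supports only the lower 38 mm of the plate, so its upper 40 mm are free on both sides for fingers
- pin: steel clevis pin, standing. Origin: centre of the tip of its shank, z up along the pin. Shank 8 mm across and 34 mm long with a tapered tip, then a round collar 18 mm across (34 to 38 mm above the origin), then a flat grip tab (38 to 60 mm) 24 mm wide along the pin's x and 10 mm thick along its y. 30 to 65 g
- pin_tip (a point): same point as the pin's origin, centre of the tip
- pin_block: fixed aluminium block 56 (x) x 80 (y) x 40 mm high, two holes 10 mm across at y = +18 and -18 mm; the pin stands in the +18 mm hole with its collar on the block and its tip 6 mm above the bench. Origin: centre of its underside
- spray_can: bystander: spray can 52 mm across, 150 mm high, standing; origin under it
- marker_roll: bystander: paper roll (ring) 72 mm across, 22 mm high, lying flat; origin under it
- driver: bystander: screwdriver lying on the bench
There are look-alikes about, which are no part of the job. Several things have the shape of the plate; the one meant has the colours described above.

How it is judged:
By the outcome, as a careful person would: the job done as asked, in the order asked, and still so for the second after the job is handed in, while the arm keeps its last pose, push and grip.
It also fails if it takes over 67 s, if anything falls off the work surface, if the arm or the gripper's body presses on something with over 40 N, if the wrist force passes 120 N, or if a joint passes its speed limit or range.

### The arm

A 7-joint arm with a two-finger parallel gripper is mounted at the origin on the work surface. World frame = base frame: x ahead of the robot, y to its left, z up, the work surface at z = 0. Lengths are in mm, angles in rad, forces in N, time in s.
With the tool pointing down it reaches from about 400 to 875 mm from the base axis. Payload 19.3 kg.
Tool frame: the origin (TCP) lies at the very end of the fingers, on their centre line; the grasp point (between the pads) lies 19 mm behind it (grip_point_offset is the z of the grasp point in the tool frame, in mm); z points along the fingers, x is the direction in which the jaws open and shut, and the axes are right-handed (so a half turn about z gives the same grasp; the last joint's range is limited). The gripper opens to 85 mm and grips with 20 to 120 N. Pads are 22 mm wide; open, the fingers measure 114 mm over their backs; the gripper's body (76 mm by 85 mm) begins 54 mm behind the grasp point. The pads swing forward as they close: fully open they stand 13 mm farther back than shut.
Start: joints at [1.093, 0.521, -0.036, 1.599, 0.021, 1.021, -0.113], TCP at [247.841, -573.75, 231.291] pointing down, gripper open.
Joint ranges: [-2.91, 2.91], [-0.3, 2.13], [-1.5, 1.42], [0.17, 2.43], [-1.26, 4.41], [0.16, 1.93], [-2.52, 2.52]. Speed limits (rad/s): [1.89, 1.89, 2.39, 2.39, 3.01, 3.01, 3.01].

### API

Orientations are given as a 3x3 rotation matrix whose columns are the frame's x, y, z axes.
In Python, from workcell import movep, movel, goto_joints, open_gripper, clamp, wait, inverse_kinematics, read_state, camera, PlanningError, finish_job, grip_point_offset gives the robot as it stands. Calls block until the motion is done:
- movep(position, orientation): joint-space move of the TCP to a pose.
- movel(position, frame=None, max_speed=150, guard=None): straight line of the TCP; frame=None keeps the orientation; max_speed is the mean speed in mm/s. With guard (N) it stops when the force on the tool has changed by that much, and returns True; else False.
- goto_joints(angles): joint-space move.
- open_gripper() and clamp(): open the fingers fully, or close them until they stop; the grip force is fixed at half the most.
- wait(seconds).
- inverse_kinematics(position, orientation): joint angles nearest the present ones, or None.
- read_state(): the state.
- camera(name): name is "scene" or "top"; returns a dict with "image" (400x640x3 uint8, blue, green, red), "range_z" (400x640 float32, mm along the optical axis (not along the pixel's ray), 0 where there is no reading), "fx", "fy", "cx", "cy" (pixels), "dist_coeffs" ([k1, k2, p1, p2, k3] as OpenCV has them; the pictures are not rectified), "cam_to_world" (4x4, takes a point from camera to world coordinates). Camera axes: x right, y up, looking along -z (the intrinsics and any distortion apply to the point x, -y, -z); pixel columns grow to the right and rows downward; lengths in mm; the calibration is good to about 2 mm. A picture is of the moment at which its call begins.
A pose or a line that the arm cannot do raises PlanningError and nothing moves.
- finish_job(): hands the job in, once; it reports no verdict.
The state is a dict: "time": time; "qpos": joint angles; "qvel": joint speeds; "joint_efforts": joint torques, N m; "eef_pos": TCP position; "tool_rot": TCP orientation; "ft_force": force on the tool from outside, world axes, zero at the start; "torque": the same for the moment, N m; "finger_gap": finger opening in mm.
Only numpy, scipy, OpenCV 4.12 (cv2) and the standard library are available. Lean on these libraries where they do the work, as an engineer would, in place of code of your own. Each camera call takes 0.05 s, during which the arm holds its last target. There are 200 camera calls.

## Working session

There is one attempt and no reset: what is moved stays moved. The work goes in short steps, each a Python script; the robot and the scene stay as the last script left them, time stands still between calls to the robot, and variables do not carry over. Pictures are saved under pics/ and viewed, about 8 in all and at most 12, crops included, and the job is handed in when it is done.

```bash
ls; mkdir -p pics; python3 - <<'E'
from workcell import *
import cv2,numpy as np
for n in("scene","top"):
    c=camera(n); cv2.imwrite(f"pics/{n}0.png",c["image"]); np.savez(f"{n}0.npz",**c)
    print(n,c["fx"],c["fy"],c["cx"],c["cy"],c["dist_coeffs"]); print(np.round(c["cam_to_world"],3))
s=read_state(); print(s, grip_point_offset)
E
```

```text
pics
scene 380.4807668999871 380.4807668999871 319.88032979902545 200.31156728393069 [0.00957751 0.         0.         0.         0.        ]
[[ 8.72000e-01 -3.73000e-01  3.17000e-01  8.20654e+02]
 [ 4.89000e-01  6.63000e-01 -5.66000e-01 -5.51444e+02]
 [ 1.00000e-03  6.49000e-01  7.61000e-01  8.44933e+02]
 [ 0.00000e+00  0.00000e+00  0.00000e+00  1.00000e+00]]
top 384.9602800705272 384.9602800705272 313.5775320431407 206.86283880166397 [-0.05446666  0.          0.          0.          0.        ]
[[ 2.200000e-02  9.920000e-01 -1.240000e-01  4.163230e+02]
 [-9.990000e-01  1.800000e-02 -2.900000e-02 -4.882000e+00]
 [-2.600000e-02  1.240000e-01  9.920000e-01  1.015866e+03]
 [ 0.000000e+00  0.000000e+00  0.000000e+00  1.000000e+00]]
{'time': 0.1, 'qpos': array([ 1.09280751,  0.52200902, -0.03630106,  1.59991545,  0.02123873,
        1.02108283, -0.11276385]), 'qvel': array([ 0.00148036, -0.00318472, -0.00119755, -0.00124885, -0.00120847,
       -0.00127897,  0.00010191]), 'joint_efforts': array([ 5.62083005e-03, -9.28476906e+01,  1.98428571e+00, -3.70531797e+01,
        1.81145885e-02,  5.37159765e-03,  1.11483030e-05]), 'eef_pos': array([ 247.69723358, -573.51384778,  230.76228939]), 'tool_rot': array([[ 3.96600278e-01, -9.17991262e-01, -5.12256346e-04],
       [-9.17990835e-01, -3.96600592e-01,  8.92734577e-04],
       [-1.02268371e-03,  1.16187850e-04, -9.99999470e-01]]), 'ft_force': array([-0.45154895,  0.23104193,  0.01487959]), 'torque': array([0.01026827, 0.02529548, 0.02351906]), 'finger_gap': 85.54830796232815} -18.700000000000003
```

View pics/scene0.png

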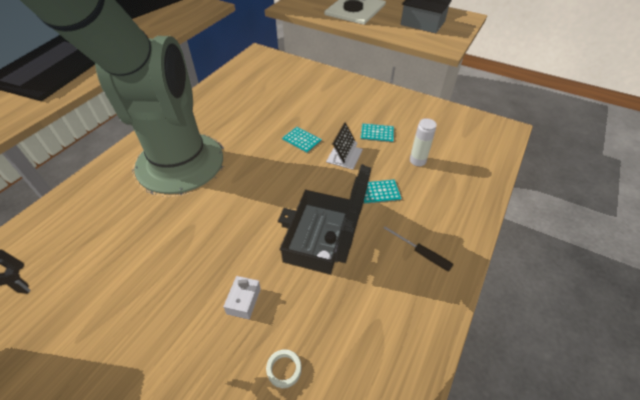

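View pics/top0.png

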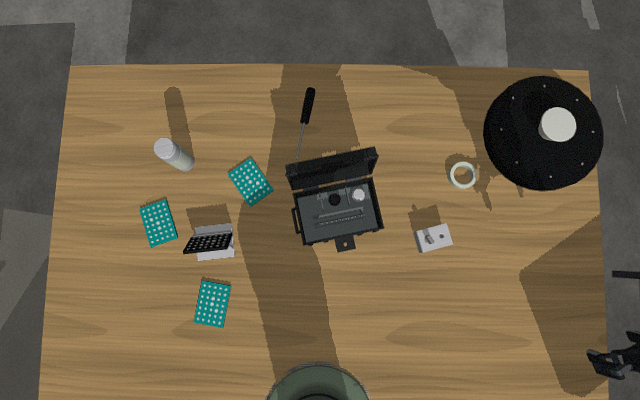

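The scene shows the case with lid up (scene ~(325,235), top ~(340,212)), the black plate on its stand (top ~(210,243)), and the pin block (top ~(433,237)). Teal plates are look-alikes. Next I'll build the point cloud and take close crops.

```bash
cat > vis.py <<'E'
import numpy as np, cv2
def K(c): return np.array([[c["fx"],0,c["cx"]],[0,c["fy"],c["cy"]],[0,0,1.]],float)
def rays(c,px):
    u=cv2.undistortPoints(np.asarray(px,float).reshape(-1,1,2),K(c),np.asarray(c["dist_coeffs"],float)).reshape(-1,2)
    M=np.asarray(c["cam_to_world"]); d=np.c_[u[:,0],-u[:,1],-np.ones(len(u))]
    return M[:3,3], d@M[:3,:3].T      # d has unit depth: point=o+depth*d
def onplane(c,px,z):
    o,d=rays(c,px); return o+d*((z-o[2])/d[:,2])[:,None]
def cloud(c):
    v,u=np.mgrid[0:400,0:640]; o,d=rays(c,np.c_[u.ravel(),v.ravel()])
    r=np.asarray(c["range_z"]).ravel(); P=o+d*r[:,None]; P[r<=0]=np.nan
    return P.reshape(400,640,3)
def project(c,P):
    M=np.linalg.inv(np.asarray(c["cam_to_world"])); q=np.atleast_2d(P)@M[:3,:3].T+M[:3,3]; q=q*[1,-1,-1]
    return cv2.projectPoints(q,np.zeros(3),np.zeros(3),K(c),np.asarray(c["dist_coeffs"],float))[0].reshape(-1,2)
E
python3 - <<'E'
from vis import *
T=dict(np.load("top0.npz")); S=dict(np.load("scene0.npz"))
P=cloud(T); Q=cloud(S)
def reg(P,x0,x1,y0,y1): return P[y0:y1,x0:x1].reshape(-1,3)
def rect(p,name):
    r=cv2.minAreaRect(p[:,:2].astype(np.float32)); print(name,len(p),np.round(r[0],1),np.round(r[1],1),round(r[2],1),"z",np.round(np.percentile(p[:,2],[5,50,95]),1))
b=reg(P,240,270,260,350); print("bench z",np.nanmedian(reg(P,480,560,300,380)[:,2]),np.nanmedian(reg(Q,100,200,270,330)[:,2]))
p=reg(P,270,400,140,260)
rim=p[(p[:,2]>58)&(p[:,2]<73)]; rect(rim,"rim+lug")
hi=p[p[:,2]>80]; rect(hi,"lid"); print("lid zmax",np.nanmax(hi[:,2]))
p=reg(P,405,465,215,260); q=p[(p[:,2]>33)&(p[:,2]<46)]; rect(q,"block top"); t=p[p[:,2]>57]; print(t[:20].round(1)) 
if len(t): rect(t,"tab")
p=reg(P,175,245,215,270); q=p[p[:,2]>15]; rect(q,"plate/stand")
col=T["image"][215:270,175:245].reshape(-1,3).max(1); 
f=lambda x0,x1,y0,y1,w,h,I: cv2.resize(I[y0:y1,x0:x1],(w,h),interpolation=cv2.INTER_CUBIC)
img=np.vstack([np.hstack([f(280,390,140,255,400,400,T["image"]),f(270,375,165,275,400,400,S["image"])]),
 np.hstack([f(175,245,215,270,200,200,T["image"]),f(320,370,115,170,200,200,S["image"]),f(405,465,215,260,200,200,T["image"]),f(215,270,270,325,200,200,S["image"])])])
cv2.imwrite("pics/crops.png",img)
E
```

```text
bench z -0.8860611869337731 0.14281818082827158
rim+lug 1058 [526.3 -38.4] [197.3 205.3] 13.4 z [62.3 66.4 71.9]
lid 1606 [616.5 -17.4] [ 36.4 205.9] 13.1 z [ 87.  200.8 235.5]
lid zmax 240.25138187021685
block top 644 [ 466.8 -283.7] [56.6 79.7] 16.4 z [36.8 39.6 42.4]
[[ 470.5 -258.7   62.8]
 [ 470.5 -261.    63.7]
 [ 470.5 -263.3   64.2]
 [ 467.9 -258.2   64.6]
 [ 467.9 -260.3   66.3]
 [ 467.8 -262.3   67.6]
 [ 467.9 -265.1   66.7]
 [ 465.4 -258.    65.4]
 [ 465.5 -260.9   63.9]
 [ 465.4 -262.3   67.8]
 [ 465.6 -265.4   65.3]
 [ 463.  -258.1   65. ]
 [ 463.  -260.2   66.3]
 [ 463.  -262.4   67.1]
 [ 463.1 -265.5   65. ]
 [ 462.9 -266.6   69.8]
 [ 460.8 -259.5   59.4]
 [ 460.5 -260.3   65.7]
 [ 460.6 -262.6   66.3]
 [ 460.7 -265.9   63.2]]
tab 40 [ 460.7 -264.6] [22.7 10.1] 38.4 z [60.7 65.  69.1]
plate/stand 834 [445.  286.9] [ 52.9 109.6] 8.1 z [25.2 58.8 89. ]
```

View pics/crops.png

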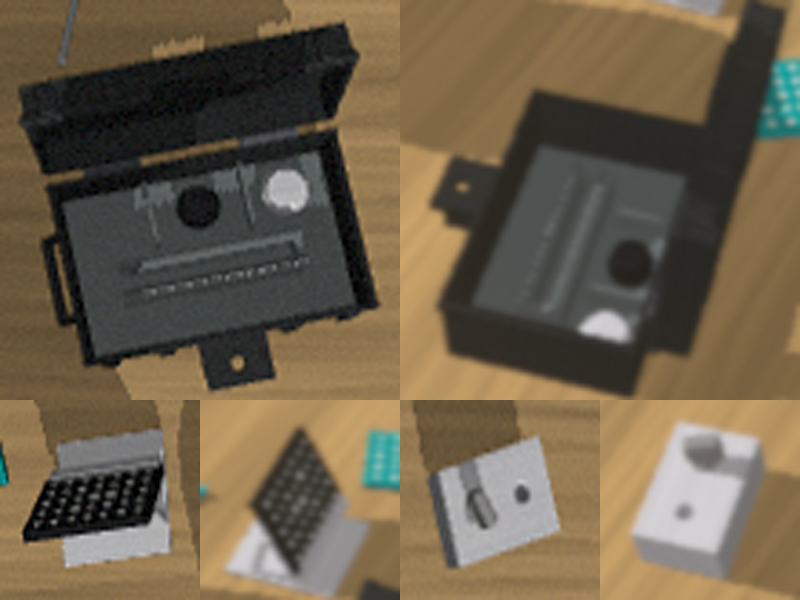

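The crops show: hasp lug with hole (top ≈(345,244), scene ≈(286,216)), slot between the ribs, and pin in the left hole of the block. The plate leans towards the robot, with its upper edge at the lower left. Next, exact poses.

```bash
python3 - <<'E'
from vis import *
T=dict(np.load("top0.npz")); S=dict(np.load("scene0.npz"))
P=cloud(T); Q=cloud(S)
def blob(c,x,y,r=5,dark=False):   # small-blob centroid
    g=cv2.cvtColor(c["image"],cv2.COLOR_BGR2GRAY)[y-r:y+r+1,x-r:x+r+1].astype(float)
    w=(np.median(g)-g) if dark else g-np.median(g); w[w<0.4*w.max()]=0
    n,l=cv2.connectedComponents((w>0).astype(np.uint8)); k=l[np.unravel_index(w.argmax(),w.shape)]; w[l!=k]=0
    v,u=np.mgrid[-r:r+1,-r:r+1]; return [(x+(w*u).sum()/w.sum()),(y+(w*v).sum()/w.sum())],w.astype(bool).sum()
def tri(a,b):
    o1,d1=rays(T,[a]);o2,d2=rays(S,[b]);A=np.c_[d1[0],-d2[0]];t=np.linalg.lstsq(A,o2-o1,rcond=None)[0]
    p,q=o1+t[0]*d1[0],o2+t[1]*d2[0]; return (p+q)/2,np.linalg.norm(p-q)
for n,a,b,z,dk in(("hasp",(345,244),(286,216),66,0),("blockhole",(441,237),(238,300),40,1)):
    (pa,na),(pb,nb)=blob(T,*a,r=4,dark=dk),blob(S,*b,r=4,dark=dk)
    print(n,np.round(pa,2),na,np.round(pb,2),nb,onplane(T,[pa],z).round(1),onplane(S,[pb],z).round(1),tri(pa,pb))
def rect(p,name):
    r=cv2.minAreaRect(p[:,:2].astype(np.float32)); print(name,len(p),np.round(r[0],1),np.round(r[1],1),round(r[2],1))
for C,nm,(x0,x1,y0,y1) in((T,"T",(270,400,165,256)),(S,"S",(275,375,160,275))):
    p=cloud(C)[y0:y1,x0:x1].reshape(-1,3); p=p[(p[:,2]>62)&(p[:,2]<70)]
    h=np.array([440.,-60]); th=np.radians(13.2)
    for it in range(1):
        for th in np.radians([12,13,14]):
            X=np.array([np.cos(th),np.sin(th)]);Y=np.array([-X[1],X[0]])
            a=p[:,:2]@X;b=p[:,:2]@Y
            # front rim edge: min a in bins of b
            m=np.median(b); print(nm,np.degrees(th).round(1),"front-edge a per b bin",[round(np.percentile(a[(b>m+k)&(b<m+k+15)],3),1) if ((b>m+k)&(b<m+k+15)).sum()>4 else None for k in range(-110,110,15)],"b range",np.percentile(b[(a>470)&(a<560)],[1,99]).round(1))
for C,nm,(x0,x1,y0,y1) in((T,"T",(405,465,215,260)),(S,"S",(215,270,270,325))):
    p=cloud(C)[y0:y1,x0:x1].reshape(-1,3); rect(p[(p[:,2]>35)&(p[:,2]<45)],"block "+nm); t=p[(p[:,2]>54)&(p[:,2]<75)]; rect(t,"tab "+nm); print(np.median(t[:,2]),t.mean(0))
for C,nm,(x0,x1,y0,y1) in((T,"T",(175,245,215,270)),(S,"S",(325,365,118,165))):
    p=cloud(C)[y0:y1,x0:x1].reshape(-1,3); im=C["image"][y0:y1,x0:x1].reshape(-1,3).max(1)
    dk=(im<60)&(p[:,2]>28); q=p[dk]
    for _ in range(3):
        c=q.mean(0); n=np.linalg.svd(q-c)[2][2]; n*=np.sign(n[2]); q=q[abs((q-c)@n)<6]
    print(nm,"plate plane n",n.round(3),"tilt",np.degrees(np.arccos(n[2])).round(1),"yaw",np.degrees(np.arctan2(n[1],n[0])).round(1),"resid",((q-c)@n).std().round(2),len(q))
    h=np.array([-n[1],n[0],0]);h/=np.linalg.norm(h);u=np.cross(h,n);u*=np.sign(u[2])
    w=p[(abs((p-c)@n)<5)&(p[:,2]>22)]; B=(w-c)@np.c_[h,u]; r=cv2.minAreaRect(B.astype(np.float32)); print(" h",h.round(3),"u",u.round(3),"rect",r, "c",c.round(1), "rc3d",(c+h*r[0][0]+u*r[0][1]).round(1))
E
```

```text
hasp [345.   243.99] 11 [285.89 216.09] 8 [[444.5 -56.6  66. ]] [[445.6 -62.5  66. ]] (array([443.60733699, -57.74305922,  59.66644384]), np.float64(2.5810691837419513))
blockhole [441.22 235.79] 15 [237.54 300.46] 16 [[ 470.4 -300.8   40. ]] [[ 468.7 -304.7   40. ]] (array([ 469.12945082, -302.82117363,   37.45463863]), np.float64(3.7500579563124194))
T 12.0 front-edge a per b bin [np.float64(446.3), np.float64(444.4), np.float64(443.6), np.float64(443.5), np.float64(443.3), np.float64(411.8), np.float64(409.9), np.float64(409.5), np.float64(409.4), np.float64(441.8), np.float64(441.8), np.float64(441.3), np.float64(441.4), np.float64(441.6), np.float64(447.5)] b range [-248.6  -44.2]
T 13.0 front-edge a per b bin [np.float64(442.1), np.float64(440.1), np.float64(439.6), np.float64(439.8), np.float64(440.0), np.float64(408.4), np.float64(406.9), np.float64(406.8), np.float64(407.2), np.float64(439.7), np.float64(440.0), np.float64(440.1), np.float64(439.9), np.float64(440.7), np.float64(443.7)] b range [-257.4  -53.5]
T 14.0 front-edge a per b bin [np.float64(437.9), np.float64(435.
[... 1403 characters left out ...]

block S 721 [ 464.2 -286.6] [57.1 80.8] 16.6
tab S 58 [ 459.6 -270.4] [23.2  8.8] 33.7
63.308397627304714 [ 460.21759641 -270.84090313   62.30092934]
T plate plane n [0.84  0.115 0.531] tilt 57.9 yaw 7.8 resid 1.68 571
 h [-0.135  0.991  0.   ] u [-0.526 -0.072  0.847] rect ((1.5558547973632812, -11.987495422363281), (84.33983612060547, 109.73565673828125), 89.53153991699219) c [438.3 284.7  66. ] rc3d [444.4 287.1  55.8]
S plate plane n [0.859 0.118 0.499] tilt 60.1 yaw 7.8 resid 1.17 96
 h [-0.136  0.991  0.   ] u [-0.494 -0.068  0.867] rect ((22.195560455322266, -8.074363708496094), (79.89825439453125, 115.73133087158203), 89.21147155761719) c [440.  260.9  61.9] rc3d [440.9 283.4  54.9]
```

```bash
cat > geo.py <<'E'
import numpy as np
def rz(d):
    t=np.radians(d); return np.array([[np.cos(t),-np.sin(t),0],[np.sin(t),np.cos(t),0],[0,0,1]])
R_C=rz(13.05); HOLE=np.array([444.15,-58.4,66.]); CASE=np.r_[(HOLE+91*R_C[:,0])[:2],0]
def case(x,y,z): return CASE+R_C@[x,y,z]
R_S=rz(7.8); PL=np.array([458.0,287.3,20.]); U=R_S@[-.5,0,.866]; N=R_S@[.866,0,.5]
def down(yaw):   # tool pointing down, tool x at yaw (deg)
    x=rz(yaw)[:,0]; z=np.array([0,0,-1.]); return np.c_[x,np.cross(z,x),z]
def graspR(s): x=s*N; z=-U; return np.c_[x,np.cross(z,x),z]
E
python3 - <<'E'
from vis import *; from geo import *; from workcell import *
T=dict(np.load("top0.npz")); S=dict(np.load("scene0.npz")); b=np.array([1.5,1.6,0])
out=[]
for C,s,(x0,x1,y0,y1) in((T,1,(285,395,160,255)),(S,-1,(270,375,165,275)),(T,1,(175,245,215,270)),(S,-1,(320,370,115,170))):
    f=400//(x1-x0)+ (0); f=400/(x1-x0); im=cv2.resize(C["image"][y0:y1,x0:x1],(400,300),interpolation=cv2.INTER_CUBIC); g=300/(y1-y0)
    def dr(P,col):
        q=(project(C,np.array(P)+s*b)-[x0-.5,y0-.5])*[f,g]; cv2.polylines(im,[np.round(q*8).astype(int)],True,col,1,cv2.LINE_AA,3)
    dr([case(-10+a,e,30) for a,e in((-6,-60),(6,-60),(6,60),(-6,60))],(0,255,255))
    dr([case(a,e,66) for a,e in((-61,-96),(61,-96),(61,96),(-61,96))],(0,255,0))
    dr([case(-91+5*np.cos(t),5*np.sin(t),66) for t in np.arange(0,6.3,.4)],(0,0,255))
    dr([PL+R_S[:,1]*e+U*h+4*N for e,h in((-55,0),(55,0),(55,78),(-55,78))],(0,0,255))
    out.append(im)
cv2.imwrite("pics/ov.png",np.vstack([np.hstack(out[:2]),np.hstack(out[2:])]))
for n,p,R in [("g%d"%k,PL+54*U,graspR(k)) for k in(1,-1)]+[("slot%d"%k,case(-10,0,60),down(13.05+a)) for k,a in((0,0),(1,180))]+[("lid%d"%a,case(145,0,200),down(103.05+a)) for a in(0,180)]+[("pin%d"%a,np.array([460.4,-267.,46]),down(126+a)) for a in(0,180)]+[("ins%d"%a,case(-91,0,120),down(103.05+a)) for a in(0,180)]:
    q=inverse_kinematics(p,R); print(n,None if q is None else np.round(q,2))
E
```

```text
g1 [-0.    0.98 -1.28  2.33  1.77  1.26 -2.24]
g-1 [-0.12  0.83 -1.07  2.33  1.77  1.05  0.83]
slot0 [ 0.34  0.67 -0.51  1.97  0.53  0.64 -0.29]
slot1 [-0.32  0.67  0.39  2.   -0.47  0.56 -2.51]
lid0 [ 0.4   0.75 -0.82  1.46  0.57  1.18  1.3 ]
lid180 [ 0.05  0.64 -0.21  1.48  0.15  1.04 -1.54]
pin0 [ 1.23  1.07 -1.28  1.93  1.16  1.15  1.66]
pin180 [ 0.5   0.65 -0.11  1.97  0.14  0.52 -0.65]
ins0 [ 0.59  0.52 -0.76  2.12  0.55  0.71  1.26]
ins180 [ 0.15  0.43 -0.19  2.14  0.15  0.58 -1.49]
```

View pics/ov.png

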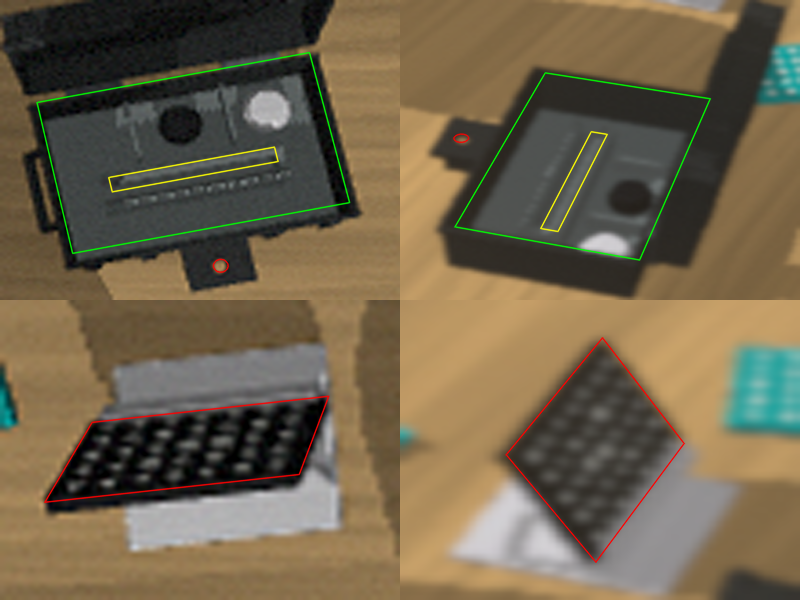

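The plate overlay fits both views. The rim and hole fit too. The slot looks right but its y is unclear, so I'll check with depth profiles in the case frame.

```bash
python3 - <<'E'
from vis import *; from geo import *
T=dict(np.load("top0.npz")); S=dict(np.load("scene0.npz")); b=np.array([1.5,1.6,0])
big=[]
for C,s,nm in((T,1,"T"),(S,-1,"S")):
    L=((cloud(C)-s*b-CASE)@R_C).reshape(-1,3); g=C["image"].reshape(-1,3).mean(1)
    m=(abs(L[:,1])<45)
    print(nm,"x-profile z|grey",[(x,round(float(np.median(L[k,2])),0),int(g[k].mean())) for x in range(-56,60,4) for k in[m&(abs(L[:,0]-x)<2)] if k.sum()>3])
    m=abs(L[:,0]+10)<5
    print(nm,"y-profile",[(y,round(float(np.median(L[k,2])),0),int(g[k].mean())) for y in range(-92,93,4) for k in[m&(abs(L[:,1]-y)<2)] if k.sum()>0])
# rectify onto case plane z=38 (rib tops), 3 px/mm, x up
    G=np.array([[case(x,y,38)+s*b for y in np.linspace(70,-70,400)] for x in np.linspace(30,-40,300)]).reshape(-1,3)
    q=project(C,G).reshape(300,400,2).astype(np.float32); w=cv2.remap(C["image"],q[...,0],q[...,1],cv2.INTER_CUBIC)
    w=cv2.normalize(w,None,0,255,cv2.NORM_MINMAX); w=cv2.convertScaleAbs(w,alpha=1.8)
    for d in(-5,5): yy=int((70-0)/140*400); 
    for y in(-60,0,60): cv2.line(w,(int((70-y)/140*400),0),(int((70-y)/140*400),30),(0,255,255),1)
    for x in(-21,-10,1): cv2.line(w,(0,int((30-x)/70*300)),(30,int((30-x)/70*300)),(0,255,255),1)
    big.append(w)
cv2.imwrite("pics/slot.png",np.hstack(big))
E
```

```text
T x-profile z|grey [(-56, 6.0, 67), (-52, 6.0, 67), (-48, 6.0, 67), (-44, 6.0, 67), (-40, 6.0, 67), (-36, 6.0, 66), (-32, 16.0, 59), (-28, 37.0, 82), (-24, 34.0, 53), (-20, 6.0, 65), (-16, 7.0, 67), (-12, 6.0, 63), (-8, 32.0, 89), (-4, 38.0, 69), (0, 31.0, 66), (4, 6.0, 65), (8, 7.0, 66), (12, 6.0, 66), (16, 7.0, 54), (20, 8.0, 51), (24, 8.0, 52), (28, 8.0, 51), (32, 8.0, 49), (36, 8.0, 54), (40, 7.0, 67), (44, 7.0, 82), (48, 7.0, 81), (52, 6.0, 75), (56, 45.0, 28)]
T y-profile [(-92, 6.0, 69), (-88, 6.0, 65), (-84, 6.0, 66), (-80, 7.0, 67), (-76, 6.0, 64), (-72, 6.0, 65), (-68, 6.0, 71), (-64, 31.0, 97), (-60, 31.0, 79), (-56, 18.0, 77), (-52, 28.0, 85), (-48, 31.0, 75), (-44, 19.0, 77), (-40, 29.0, 82), (-36, 12.0, 74), (-32, 32.0, 80), (-28, 17.0, 76), (-24, 28.0, 81), (-20, 10.0, 73), (-16, 25.0, 81), (-12, 19.0, 78), (-8, 21.0, 78), (-4, 15.0, 74), (0, 32.0, 81), (4, 12.0, 78), (8, 20.0, 77), (12, 30.0, 78), (16, 10.0, 77), (20, 26.0, 78), (24, 14.0, 76), (28, 32.0, 81), (32, 12.0, 74), (36, 32.0, 80), (40, 10.0, 76), (44, 30.0, 83), (48, 19.0, 75), (52, 32.0, 59), (56, 11.0, 56
[... 459 characters left out ...]
, (28, 21.0, 65), (32, 22.0, 63), (36, 19.0, 64), (40, 15.0, 69), (44, 9.0, 74), (48, 20.0, 76), (56, 66.0, 64)]
S y-profile [(-68, 18.0, 65), (-64, 26.0, 81), (-60, 29.0, 101), (-56, 29.0, 101), (-52, 34.0, 100), (-48, 32.0, 98), (-44, 35.0, 102), (-40, 34.0, 100), (-36, 38.0, 98), (-32, 34.0, 98), (-28, 37.0, 98), (-24, 30.0, 96), (-20, 35.0, 99), (-16, 34.0, 101), (-12, 32.0, 99), (-8, 34.0, 99), (0, 33.0, 98), (4, 34.0, 98), (8, 33.0, 99), (12, 36.0, 98), (20, 36.0, 99), (24, 32.0, 99), (28, 38.0, 99), (32, 30.0, 97), (36, 36.0, 98), (40, 32.0, 95), (44, 36.0, 98), (48, 36.0, 91), (52, 33.0, 78), (56, 37.0, 75), (60, 28.0, 76), (64, 33.0, 77), (84, 5.0, 79), (88, 3.0, 79), (92, 5.0, 71)]
```

View pics/slot.png

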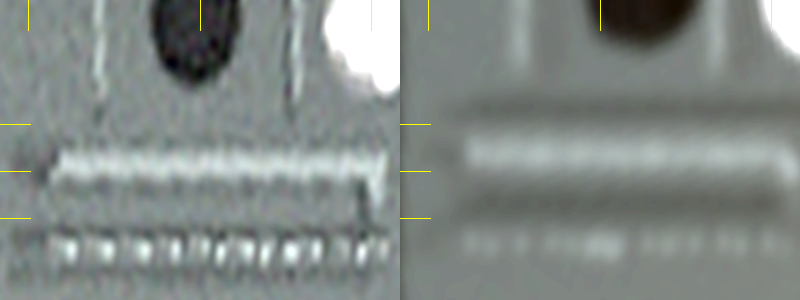

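Depth shows the slot walls centred at x≈-16, y≈0 in my frame. So the hinge lies 6 mm behind the rear wall and the hole is at case x = -85; with that, everything agrees. I'll fix it and pick the plate.

```bash
sed -i 's/HOLE+91/HOLE+85/' geo.py; python3 - <<'E'
from vis import *; from geo import *; from workcell import *
R=graspR(-1); pre=PL+54*U+75*U
movep(np.array([430,-60,400.]),down(100)); print(read_state()["time"])
q=inverse_kinematics(pre,R); print(np.round(q,2))
movep(pre,R); print(read_state()["time"])
print(movel(PL+54*U,max_speed=120,guard=12)); s=read_state(); print(s["time"],s["eef_pos"],PL+54*U,s["ft_force"])
c=camera("scene"); cv2.imwrite("pics/g.png",cv2.resize(c["image"][80:200,260:420],(640,480),interpolation=cv2.INTER_CUBIC))
E
```

```text
2.15
[-0.1   0.63 -1.17  2.37  1.56  0.98  0.89]
3.75
False
4.525 [431.21208457 283.62593027  67.26833408] [431.24980831 283.63567954  66.764     ] [0.19070488 0.03935993 0.65999217]
```

View pics/g.png

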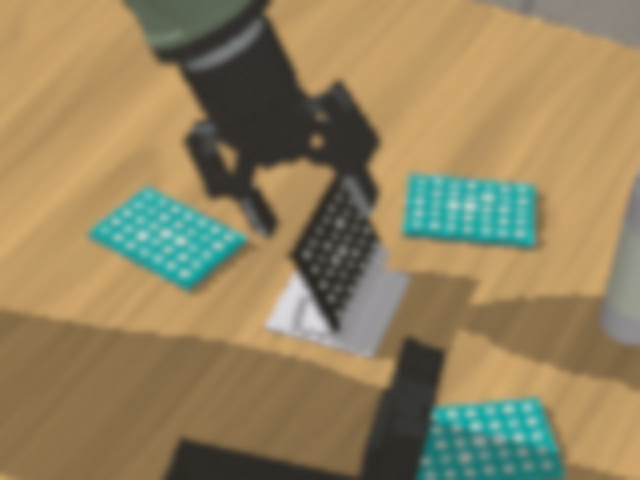

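The fingers straddle the plate's upper part (finger tips ~(265,225) and ~(370,195)). Clamping and lifting next.

```bash
python3 - <<'E'
from vis import *; from geo import *; from workcell import *
clamp(); s=read_state(); print(s["time"],s["finger_gap"],s["eef_pos"],s["ft_force"])
movel(s["eef_pos"]+90*U,max_speed=150); s=read_state(); print(s["finger_gap"],s["ft_force"],np.round(s["qpos"],2))
tgt=case(-10,0,6+54+100)
for a in(0,180): q=inverse_kinematics(tgt,down(13.05+a)); print(a,None if q is None else (np.round(q,2),abs(q-s["qpos"]).max()))
E
```

```text
5.2667 6.823460788030111 [431.63821296 283.74620823  67.12932116] [ 0.04814902 -2.40975387  5.2802362 ]
6.596737803681889 [ 0.1727424   0.79514754 -1.2530044 ] [-0.08  0.59 -1.19  2.38  1.51  0.97  0.91]
0 (array([ 0.67,  0.63, -0.98,  1.91,  0.64,  0.95, -0.39]), np.float64(1.3053072674331814))
180 (array([ 0.85,  0.86, -1.37,  1.91,  0.92,  1.2 ,  2.52]), np.float64(1.6022507663096994))
```

```bash
python3 - <<'E'
from vis import *; from geo import *; from workcell import *
movep(np.array([440,140,260.]),down(13.05)); movep(case(-10,0,6+54+90),down(13.05))
s=read_state(); print(s["time"],s["finger_gap"],s["ft_force"],s["eef_pos"])
b=np.array([1.5,1.6,0])
for n,k in(("scene",-1),("top",1)):
    c=camera(n); np.savez(n+"1.npz",**c); L=((cloud(c)-k*b-CASE)@R_C); g=c["image"].max(2)
    q=L[(abs(L[...,0]+10)<14)&(abs(L[...,1])<75)&(L[...,2]>85)&(L[...,2]<150)]
    near=q[(q[:,2]<140)]
    print(n,len(near),"y",np.percentile(near[:,1],[1,99]).round(1),"z",np.percentile(near[:,2],[1,50,99]).round(1))
    for y in range(-54,55,12):
        m=near[abs(near[:,1]-y)<6]
        if len(m)>5: print(y,"x",np.percentile(m[:,0],[5,50,95]).round(1),"z",np.percentile(m[:,2],[1,99]).round(1))
S=dict(np.load("scene1.npz")); cv2.imwrite("pics/p.png",cv2.resize(S["image"][120:280,240:420],(720,600),interpolation=cv2.INTER_CUBIC))
E
```

```text
8.3083 6.65185053126763 [ 0.4272013   0.37659513 -0.46473031] [517.34618542 -39.91493213 150.61729677]
scene 145 y [-55.   45.7] z [ 95.6 116.1 139.4]
-54 x [-12.7  -8.   -5. ] z [ 95.8 139.4]
-42 x [-5.6 -5.3 -5. ] z [ 98.4 138.2]
-30 x [-5.9 -5.3 -4.7] z [ 98.8 137.5]
-18 x [-5.8 -5.2 -4.8] z [ 95.6 139. ]
-6 x [-5.9 -5.4 -5.1] z [ 98.6 138.9]
6 x [-5.9 -5.2 -4.8] z [ 98.1 134.2]
18 x [-5.7 -5.4 -5. ] z [ 98.6 121.7]Traceback (most recent call last):
  File "<stdin>", line 9, in <module>
    return _quantile_unchecked(
        a, q, axis, out, overwrite_input, method, keepdims, weights)
    return _ureduce(a,
                    func=_quantile_ureduce_func,
    ...<5 lines>...
                    overwrite_input=overwrite_input,
                    method=method)
    r = func(a, **kwargs)
    result = _quantile(arr,
                       quantiles=q,
    ...<2 lines>...
                       out=out,
                       weights=wgt)
    slices_having_nans = np.isnan(arr[-1, ...])
                                  ~~~^^^^^^^^^
IndexError: index -1 is out of bounds for axis 0 with size 0
```

The held plate is upright and parallel: rear face at x≈-5.3 (expected -6), y edge at -55. Now lowering it under guard.

```bash
python3 - <<'E'
from vis import *; from geo import *; from workcell import *
movel(case(-10,0,90),max_speed=150,guard=15)
g=movel(case(-10,0,56),max_speed=50,guard=8); s=read_state(); print(g,s["time"],s["eef_pos"],s["ft_force"],s["torque"])
E
```

```text
True 9.5417 [517.06600718 -41.45605203  59.92860112] [ 2.29330361 -0.19735753  2.08025979] [-0.06555365 -0.29581419  0.03113837]
```

```bash
python3 - <<'E'
from vis import *; from geo import *; from workcell import *
open_gripper(); s=read_state(); print(s["time"],s["finger_gap"],s["eef_pos"],s["ft_force"])
movel(case(-10,0,260),max_speed=200); print(read_state()["time"])
b=np.array([1.5,1.6,0]); I=[]
for n,k in(("scene",-1),("top",1)):
    c=camera(n); np.savez(n+"2.npz",**c); L=((cloud(c)-k*b-CASE)@R_C)
    q=L[(abs(L[...,0]+10)<25)&(abs(L[...,1])<70)&(L[...,2]>45)&(L[...,2]<110)]
    print(n,len(q)); 
    if len(q)>20: print(np.percentile(q,[2,50,98],axis=0).round(1)); t=q[q[:,2]>78]; print("top edge",len(t),t.mean(0).round(1) if len(t) else "", np.percentile(t,[2,98],axis=0).round(1) if len(t) else "")
    q=L[(abs(L[...,1])<95)&(L[...,2]>100)&(L[...,2]<200)&(L[...,0]>60)&(L[...,0]<150)]
    print("lid x by z",[(z,np.percentile(q[abs(q[:,2]-z)<6,0],[3,97]).round(1)) for z in(110,140,170,190) if (abs(q[:,2]-z)<6).sum()>3])
    I.append(cv2.resize(c["image"][130:290,240:420] if n=="scene" else c["image"][130:270,260:417],(400,356),interpolation=cv2.INTER_CUBIC))
cv2.imwrite("pics/p.png",np.hstack(I))
E
```

```text
10.275 85.47918331800942 [516.83009148 -41.6463375   60.38377098] [ 0.50966047 -0.16960992  0.79241518]
11.425
scene 247
[[-13.9 -56.2  47. ]
 [ -6.8 -10.3  78.3]
 [ -5.8  51.8  85.6]]
top edge 124 [-9.8 -4.4 82.5] [[-14.  -55.6  78.5]
 [ -6.1  51.7  86. ]]
lid x by z [(110, array([101.7, 103.4])), (140, array([103.9, 105.1])), (170, array([106. , 107.4])), (190, array([104.5, 108.6]))]
top 35
[[-13.6  34.2  49.6]
 [-12.1  44.5  83.3]
 [ -5.7  53.2  85.8]]
top edge 23 [-9.9 44.9 83.8] [[-13.4  36.1  78.4]
 [ -5.7  52.9  85.9]]
lid x by z [(110, array([97.7, 98.9]))]
```

View pics/p.png

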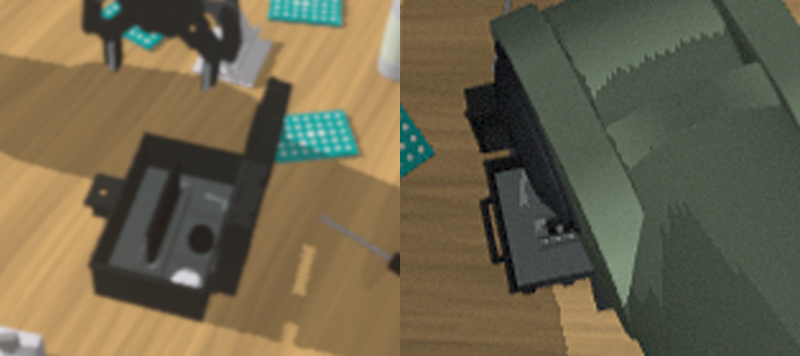

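The plate stands upright in the slot (top edge z≈84, x≈-9.8). The lid stands at ≈1.64 rad. Next, sweeping it shut from behind.

```bash
python3 - <<'E'
from vis import *; from geo import *; from workcell import *
def tip(t,u=115): o=28+11*np.sin(t); return case(71-u*np.cos(t)+o*np.sin(t),0,66+u*np.sin(t)+o*np.cos(t))
clamp()
q0=read_state()["qpos"]; best=None
for a in(103.05,283.05):
    q=inverse_kinematics(case(40,0,310),down(a)); 
    if q is not None: print(a,np.round(q,2)); best=min([x for x in(best,(abs(q-q0).max(),a)) if x])
a=best[1]; R=down(a); movep(case(40,0,310),R); movep(case(145,0,270),R); print(read_state()["time"])
movel(tip(1.85),max_speed=200,guard=15); print(read_state()["time"])
for t in list(np.arange(1.65,0.1,-.2))+[0.05]:
    if movel(tip(t),max_speed=180,guard=25):
        print("guard at",t,read_state()["ft_force"],read_state()["eef_pos"]); break
s=read_state(); print(s["time"],s["ft_force"],s["eef_pos"])
g=movel(case(-44,0,92.5),max_speed=30,guard=22); s=read_state(); print(g,s["time"],s["ft_force"],s["eef_pos"])
movel(s["eef_pos"]+[0,0,60],max_speed=200); print(read_state()["time"])
E
```

```text
103.05 [ 0.78  0.66 -1.32  1.62  0.65  1.38  1.18]
283.05 [ 0.37  0.4  -0.58  1.64  0.23  1.17 -1.61]
14.1167
14.7917
17.3917 [ 0.47839388 -0.33891286  0.70092969] [486.0914241  -48.55704503 100.73239435]
True 17.7083 [-3.80018222 -1.52727029 16.18990679] [485.31583463 -48.80753693  94.01659014]
18.1667
```

```bash
python3 - <<'E'
from vis import *; from geo import *; from workcell import *
R=down(306); p=np.array([460.3,-267.7,0])
open_gripper()
movel(read_state()["eef_pos"]+[-15,-30,60],max_speed=250)
movep(p+[0,0,120],R); print(read_state()["time"],np.round(read_state()["qpos"],2))
I=[];b=np.array([1.5,1.6,0])
for n,k in(("scene",-1),("top",1)):
    c=camera(n); np.savez(n+"3.npz",**c); L=((cloud(c)-k*b-CASE)@R_C)
    q=L[(abs(L[...,1])<80)&(L[...,2]>75)&(L[...,2]<115)&(L[...,0]>-60)&(L[...,0]<60)]
    A=np.c_[q[:,0],np.ones(len(q))]; m=np.linalg.lstsq(A,q[:,2],rcond=None)[0] if len(q)>50 else None; print(n,"lid plane slope,z at 0",m,len(q))
    I.append(cv2.resize(c["image"][150:330,200:400] if n=="scene" else c["image"][160:300,290:480],(400,330),interpolation=cv2.INTER_CUBIC))
cv2.imwrite("pics/l.png",np.hstack(I))
print(movel(p+[0,0,46],max_speed=120,guard=10)); s=read_state(); print(s["time"],s["eef_pos"],s["ft_force"])
E
```

```text
21.25 [ 0.82  0.58 -0.56  1.92  0.43  0.76 -0.92]
scene lid plane slope,z at 0 [-3.58695214e-02  9.54611270e+01] 2420
top lid plane slope,z at 0 [-3.24493334e-02  9.66418791e+01] 3276
False
22.1167 [ 460.63073984 -267.74439064   46.45962583] [ 0.16505414 -0.08110234 -0.44529385]
```

View pics/l.png

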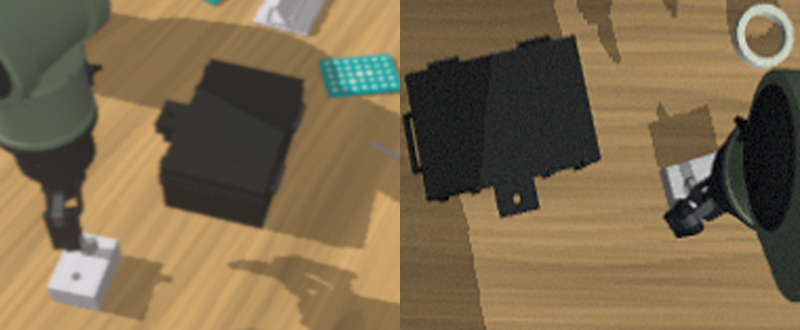

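The lid is shut at ≈0.034 rad, resting on the spring as expected, and the lug hole is visible at (516,198). Clamping the pin.

```bash
python3 - <<'E'
from vis import *; from geo import *; from workcell import *
clamp(); s=read_state(); print(s["time"],s["finger_gap"],s["eef_pos"],s["ft_force"],s["torque"])
movel(np.array([460.3,-267.7,125]),max_speed=200); s=read_state(); print(s["finger_gap"],s["ft_force"])
# lid hole in saved top view: bright blob
c=dict(np.load("top3.npz")); x,y=345,244; pz=project(c,case(-85,0,74)+[1.5,1.6,0])[0]; print("pred px",pz)
x,y=np.round(pz).astype(int); g=cv2.cvtColor(c["image"],cv2.COLOR_BGR2GRAY)[y-5:y+6,x-5:x+6]; print(g)
R=down(283.05); hov=case(-85,0,0)+[0,0,140]; movep(hov,R); s=read_state(); print(s["time"],s["eef_pos"],hov,np.round(s["qpos"],2))
I=[]
for n,k in(("scene",-1),("top",1)):
    c=camera(n); np.savez(n+"4.npz",**c)
    u,v=project(c,case(-85,0,90))[0].astype(int); im=c["image"][v-45:v+30,u-50:u+50]; I.append(cv2.resize(im,(400,300),interpolation=cv2.INTER_CUBIC)); print(n,u-50,v-45)
cv2.imwrite("pics/h.png",np.hstack(I))
E
```

```text
22.8 8.818695067664319 [ 460.347586   -267.78230368   46.22462559] [-0.07750874  0.42796877  5.54223283] [0.02235333 0.2876016  0.00395687]
8.509707992932078 [ 0.15646983  0.06943935 -1.23523385]
pred px [345.25776116 243.40789794]
[[ 45  40  44  45  40  37  37  45  43  41  38]
 [ 44  42  40  45  45  44  40  40  43  34  41]
 [ 43  43  46  42  42  41  44  47  42  38  39]
 [ 39  42  39  37  36  43  39  34  39  42  43]
 [ 41  45  40  34  66  89  63  38  48  44  41]
 [ 48  44  39  48 116 128 120  30  39  39  38]
 [ 38  43  41  51 142 141 144  46  34  46  43]
 [ 39  42  43  40 107 127 107  37  42  38  43]
 [ 43  47  42  39  56  74  51  42  42  41  43]
 [ 41  38  45  42  42  36  32  38  41  44  39]
 [ 45  46  40  45  42  37  44  40  47  35  36]]
24.1917 [444.0873145  -58.99240393 139.50305331] [444.15 -58.4  140.  ] [ 0.41  0.43 -0.52  2.12  0.33  0.68 -1.67]
scene 235 163
top 296 198
```

View pics/h.png

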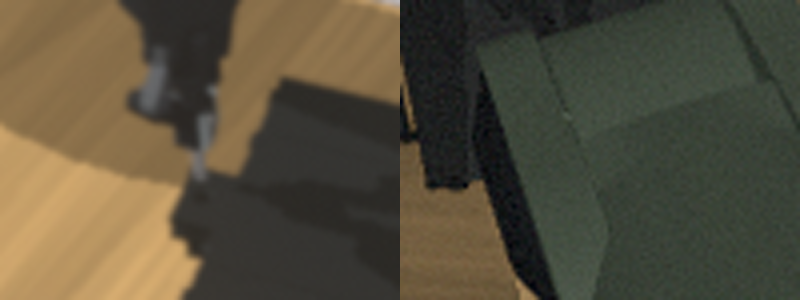

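```bash
python3 - <<'E'
from vis import *; from geo import *
c=dict(np.load("scene4.npz")); tcp=np.array([444.09,-58.99,139.5])
for k in(0,-1):
    for dz in(-40,-30,-20,-10,0): print(k,dz,project(c,tcp+[0,0,dz]+k*np.array([1.5,1.6,0]))[0].round(2))
g=cv2.cvtColor(c["image"],cv2.COLOR_BGR2GRAY)
print(g[186:214,276:296])
E
```

```text
0 -40 [285.24 206.76]
0 -30 [284.97 204.24]
0 -20 [284.69 201.67]
0 -10 [284.41 199.06]
0 0 [284.13 196.41]
-1 -40 [284.4  206.96]
-1 -30 [284.12 204.44]
-1 -20 [283.84 201.87]
-1 -10 [283.55 199.27]
-1 0 [283.26 196.62]
[[ 64  65  65  58  50  44  44  44  41  42  51  73  96 107 110 110 111 113
  113 115]
 [ 60  61  63  59  51  45  43  43  42  42  43  54  79  99 108 110 112 114
  115 115]
 [ 56  52  50  49  47  45  44  44  42  42  40  47  71  95 108 111 114 115
  114 115]
 [ 55  48  43  41  43  44  44  43  43  43  44  47  67  93 108 113 114 115
  115 114]
 [ 50  47  43  41  41  42  41  43  44  48  52  55  69  93 109 114 115 114
  113 113]
 [ 46  44  42  40  40  40  40  43  53  66  72  74  77  94 110 114 114 114
  112 113]
 [ 45  43  41  40  40  40  41  47  68  89  95  95  89  95 109 113 114 113
  113 115]
 [ 60  52  45  42  40  40  42  48  72  96 100  95  88  96 109 113 113 113
  115 118]
 [ 88  78  62  45  41  40  41  48  72  97 101  91  84  97 109 113 114 115
  118 120]
 [109 102  79  53  43  42  41  48  70  97 102  90  84  99 110 114 116 119
  121 121]
 [113 107  85  59  46  43  42
[... 801 characters left out ...]
 110 111
  101  79]
 [111 111 111 111 110 100  86  90  97  97  82  68  65  70  76  82  90  94
   85  66]
 [113 112 112 112 109  95  76  77  88  89  76  61  54  55  56  60  64  66
   62  55]
 [126 120 116 116 108  86  65  61  67  68  63  56  54  53  53  54  53  53
   52  51]
 [147 140 135 129 108  78  58  55  55  54  55  54  53  54  54  52  53  52
   49  46]
 [157 157 157 148 112  72  55  52  50  50  53  55  55  54  53  53  52  50
   49  46]
 [160 165 162 141 102  66  54  49  47  47  49  54  56  54  53  54  53  53
   52  50]
 [164 165 155 123  82  58  53  49  46  45  46  52  54  54  53  54  54  53
   53  53]
 [167 162 142 103  67  55  54  51  48  48  48  51  53  54  54  54  54  53
   54  53]]
```

The pin tip projects within ~0.5 px of prediction. Inserting with guards, and a small offset search if it catches.

```bash
python3 - <<'E'
from vis import *; from geo import *; from workcell import *
p=np.array([444.0,-58.0,0]); 
movel(p+[0,0,122],max_speed=100)
X,Y=R_C[:,0],R_C[:,1]; ok=False
for k,o in enumerate([(0,0),(1,0),(-1,0),(0,1),(0,-1),(1.2,1.2),(-1.2,1.2),(1.2,-1.2),(-1.2,-1.2),(2.2,0),(-2.2,0),(0,2.2),(0,-2.2)]):
    t=p+X*o[0]+Y*o[1]; z=read_state()["eef_pos"][2]
    if k: movel(t+[0,0,z+2.5],max_speed=60)
    g=movel(t+[0,0,88],max_speed=45,guard=7); s=read_state()
    print(o,g,s["time"].__round__(2),s["eef_pos"].round(2),s["ft_force"].round(1),s["torque"].round(2),round(s["finger_gap"],2))
    if s["eef_pos"][2]<94: ok=True;break
    if s["time"]>45: break
E
```

```text
(0, 0) False 25.53 [444.1  -57.95  88.12] [-0.8  1.4 -0.3] [-0.02 -0.01 -0.04] 8.51
```

```bash
python3 - <<'E'
from vis import *; from geo import *; from workcell import *
p=np.array([444.0,-58.0,0])
g=movel(p+[0,0,77],max_speed=25,guard=24); s=read_state(); print(g,s["eef_pos"].round(2),s["ft_force"].round(1),s["finger_gap"])
wait(0.6); s=read_state(); print(s["time"],s["eef_pos"].round(2),s["ft_force"].round(1),s["torque"].round(2),s["finger_gap"])
for n,k in(("scene",-1),("top",1)):
    c=camera(n); np.savez(n+"5.npz",**c); L=((cloud(c)-k*np.array([1.5,1.6,0])-CASE)@R_C)
    q=L[(abs(L[...,1])<90)&(L[...,2]>80)&(L[...,2]<108)&(L[...,0]>-60)&(L[...,0]<60)]
    if len(q)>50: print(n,len(q),np.linalg.lstsq(np.c_[q[:,0],np.ones(len(q))],q[:,2],rcond=None)[0])
E
```

```text
True [444.07 -58.17  79.95] [-6.3 -0.1 25.4] 8.679056153945904
26.525 [444.1  -58.19  79.98] [-5.9  1.4 24.6] [0.16 1.35 0.02] 8.752305893306092
scene 2703 [-8.75535330e-04  9.30581693e+01]
top 1983 [-1.21635290e-03  9.42068346e+01]
```

```bash
python3 - <<'E'
import numpy as np,cv2
cv2.imwrite("pics/f.png",cv2.resize(np.load("scene5.npz")["image"][100:400,200:480],(560,600),interpolation=cv2.INTER_CUBIC))
E
```

```text
(no output)
```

View pics/f.png

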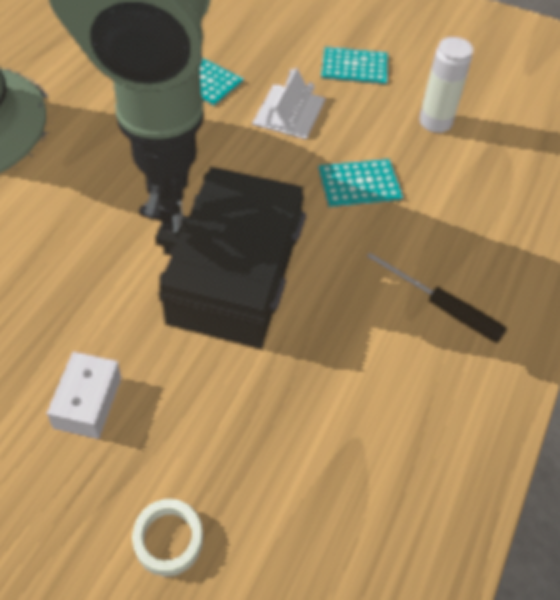

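The lid is shut and the gripper is holding the pin at the lug (~(172,235)). The pin block and stand are empty and the bystanders haven't moved. Handing in.

```bash
python3 - <<'E'
from workcell import *
s=read_state(); print(s["time"],s["eef_pos"],s["ft_force"],s["finger_gap"]); print(finish_job())
E
```

```text
26.625 [444.05510079 -58.20055502  79.95139616] [-6.038513    0.98544154 26.18735901] 8.657976257332198
the job is handed in; nothing more can be done
None
```

I handed the job in at 26.6 s. The plate is upright in the slot, the lid is shut, and the arm is still holding the clevis pin and pressing it down.

- **Plate:** seen upright in the slot after release, with its top edge at about z = 84 mm, as it should be.
- **Lid:** swept shut, it first rested at about 0.034 rad on the spring strip. With the pin pressed it measures about 0.001 rad in both cameras.
- **Pin:** it went through both lugs on the first try. The tool stopped within about 0.3 mm of the height computed for the collar on the upper lug. I didn't see the collar on the lug directly, because the gripper hides it.
- **Push:** about 25 N down, steady over the last 0.7 s, with a 6 N sideways force as well. Grip on the pin is unchanged.
- **Other objects:** the last picture shows the spray can, paper roll and screwdriver where they were.

One disagreement: the two cameras differed by about 3–4 mm on positions, so I used their mean. Every contact then came within about 1 mm of where I expected it.

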